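# Switch off the circuit left on at the bench switch box

## Robot

A 7-joint arm with a two-finger parallel gripper is mounted at the origin on the work surface. World frame = base frame: x ahead of the robot, y to its left, z up, the work surface at z = 0. Lengths are in m, angles in rad, forces in N, time in s.
With the tool pointing down it reaches from about 0.425 to 0.95 m from the base axis. Payload 4.7 kg.
Tool frame: the origin (TCP) lies on the centre line of the jaws, within the pads' length; the fingertips stand 22 mm ahead of it and the grasp point (between the pads) lies 3 mm ahead of it; x points along the fingers, z is the direction in which the jaws open and shut, and the axes are right-handed (so a half turn about x gives the same grasp; the last joint's range is limited). The gripper opens to 87 mm and grips with 3 to 60 N. Pads are 19 mm wide; open, the fingers measure 117 mm over their backs; the gripper's body (75 mm by 190 mm) begins 51 mm behind the grasp point.
Start: joints at [-1.333, 0.469, -0.049, 1.532, 0.024, 1.141, -0.082], TCP at [0.178, 0.651, 0.245] pointing down, gripper open.
Joint ranges: [-2.59, 2.59], [-0.33, 1.99], [-1.39, 1.29], [0.1, 2.45], [-1.04, 4.18], [0.21, 1.99], [-2.66, 2.66]. Speed limits (rad/s): [2.57, 2.57, 3.14, 3.14, 3.14, 3.14, 3.14].

## Interface

Orientations are given as a unit quaternion [w, x, y, z].
In Python, from rig import get_state, camera, get_calibration, finish_job gives the robot as it stands. The module is installed in compiled form; this text tells all that it offers.
- The arm moves only by the tool step_arm, never from a script. Its argument "plan" is a list of rows, each a list of 7 numbers: the turn, a rotation vector about the tool's x, y, z in degrees, then the shift along the tool's x, y, z in m, then the closure, from -1 (fully open) to 1 (shut). A call has 1 to 8 rows; each row is the pose to reach, as a shift and turn from the pose measured when the call began, along the tool's axes at that moment; what a row does not reach only later rows make up. A row lasts 1/10 s, in which the tool goes at most 50 mm and 8.59 degrees, less where a joint would pass 70% of its speed; a pose out of reach is approached as far as the arm can. A call with a gripper value outside its range is refused whole. The fingers move at their own pace and stop on an object; "newtons" is the grip in N (left out, the last holds). Time passes only in rows, so rows that repeat a pose let the fingers close. It gives the time, the measured TCP pose, the force and the opening at its end, in the units of the state.
- get_state(): the state, without advancing time (a new reading comes with each control period).
- camera(name): name is "side" or "top"; returns (picture, depth): 384x512x3 uint8, blue, green, red; 384x512 float32, m along the optical axis (not along the pixel's ray), 0 where there is no reading.
- get_calibration(name): a dict with "mtx" (3x3 intrinsics, pixels), "origin" and "rotation" of the camera in the world. Camera axes: x right, y down, z forward; pixel columns grow to the right and rows downward; lengths in m; the calibration is good to about 2 mm. A picture is of the moment at which its call begins. get_calibration takes no time and is no camera call.
- finish_job(): hands the job in, once; it reports no verdict.
The state is a dict: "time": time; "q": joint angles; "qd": joint speeds; "joint_torque": joint torques, N m; "position": TCP position; "eef_rot": TCP orientation; "ft_force": force on the tool from outside, world axes, zero at the start; "moment": the same for the moment, N m; "opening": finger opening in m.
Only numpy, scipy, OpenCV 4.12 (cv2) and the standard library are available. Lean on these libraries where they do the work, as an engineer would, in place of code of your own. Each camera call takes 0.05 s, during which the arm holds its last target.

## Task

One tool circuit has been left on at the bench switch box: one of its four identical push-push keys is latched down. With the fingertips tap every key lightly, one at a time from the robot's left to its right, to feel which one it is, without pushing any key far in; then press the latched key fully home and let it spring up, so that all four keys stand raised. Leave the things around the box where they are.

Things in the scene. Friction and masses are not known exactly. Their poses are not given: they have to be found in the camera images.
- switch_box: grey steel box screwed to the bench, 120 (x) x 250 (y) x 62 mm high, with low screw ears at both y ends and a conduit behind. Origin: under its centre, on the bench; z up, +x to its back (away from the robot), +y to the robot's left, turned up to 0.35 rad. The four keys stand on its top in a row along y, at y = 78, 26, -26, -78 mm and x = -8 mm; flat paper slips lie behind them
- key_a: one of four identical ivory square key caps, 30 x 30 mm, in a black bezel 38 mm square and 2 mm high. Origin: centre of the cap's top face, moving with it; axes as the box's. Top face above the bench: 75 mm when up, 71 mm latched, 68 mm fully home (the stop). The key names stand in any order along the row, and any place may hold the latched key
- key_b: identical key, origin as key_a. Push-push action of all keys: pressed fully home (7 mm from up) and let go, a key that was up stays latched, 4 mm down; a latched key pressed home and let go springs right up
- key_c: identical key, origin as key_a. Spring of all keys: 2 N at the top, 5.2 N at the latched depth, 7.6 N fully home (press home with 9 to 12 N). So an up key gives about 1 mm under 3 N; a latched key feels firm up to about 5 N
- key_d: identical key, origin as key_a
- brush_jar: blue ceramic jar, 74 mm across and 95 mm high, with five brushes standing in it to about 205 mm; loose, left of the box. Origin: centre of its underside
- paint_bottle: green plastic bottle with a white cap, 52 mm across, 125 mm high; loose, right of the box. Origin: centre of its underside
- loop_tool: clay loop tool, wooden handle 11 mm thick, 190 mm long overall along its x; loose, lying on the bench in front of the box. Origin: middle of its length, on the bench

How it is judged:
On the way, in this order (a step that is already met when the one before it is completed fails the run):
1. the leftmost key is touched with a finger (over 0.3 N) while one key is still latched ((z of key_a in the frame of switch_box between 0.069 and 0.0725 m or z of key_b in the frame of switch_box between 0.069 and 0.0725 m or z of key_c in the frame of switch_box between 0.069 and 0.0725 m or z of key_d in the frame of switch_box between 0.069 and 0.0725 m) and ((y of key_a in the frame of switch_box between 0.052 and 0.104 m and contact force between the fingers and key_a above 0.3 N) or (y of key_b in the frame of switch_box between 0.052 and 0.104 m and contact force between the fingers and key_b above 0.3 N) or (y of key_c in the frame of switch_box between 0.052 and 0.104 m and contact force between the fingers and key_c above 0.3 N) or (y of key_d in the frame of switch_box between 0.052 and 0.104 m and contact force between the fingers and key_d above 0.3 N))), for 0.04 s.
2. the second key is touched with a finger (over 0.3 N) while one key is still latched ((z of key_a in the frame of switch_box between 0.069 and 0.0725 m or z of key_b in the frame of switch_box between 0.069 and 0.0725 m or z of key_c in the frame of switch_box between 0.069 and 0.0725 m or z of key_d in the frame of switch_box between 0.069 and 0.0725 m) and ((y of key_a in the frame of switch_box between 0 and 0.052 m and contact force between the fingers and key_a above 0.3 N) or (y of key_b in the frame of switch_box between 0 and 0.052 m and contact force between the fingers and key_b above 0.3 N) or (y of key_c in the frame of switch_box between 0 and 0.052 m and contact force between the fingers and key_c above 0.3 N) or (y of key_d in the frame of switch_box between 0 and 0.052 m and contact force between the fingers and key_d above 0.3 N))), for 0.04 s.
3. the third key is touched with a finger (over 0.3 N) while one key is still latched ((z of key_a in the frame of switch_box between 0.069 and 0.0725 m or z of key_b in the frame of switch_box between 0.069 and 0.0725 m or z of key_c in the frame of switch_box between 0.069 and 0.0725 m or z of key_d in the frame of switch_box between 0.069 and 0.0725 m) and ((y of key_a in the frame of switch_box between -0.052 and 0 m and contact force between the fingers and key_a above 0.3 N) or (y of key_b in the frame of switch_box between -0.052 and 0 m and contact force between the fingers and key_b above 0.3 N) or (y of key_c in the frame of switch_box between -0.052 and 0 m and contact force between the fingers and key_c above 0.3 N) or (y of key_d in the frame of switch_box between -0.052 and 0 m and contact force between the fingers and key_d above 0.3 N))), for 0.04 s.
4. the rightmost key is touched with a finger (over 0.3 N) while one key is still latched ((z of key_a in the frame of switch_box between 0.069 and 0.0725 m or z of key_b in the frame of switch_box between 0.069 and 0.0725 m or z of key_c in the frame of switch_box between 0.069 and 0.0725 m or z of key_d in the frame of switch_box between 0.069 and 0.0725 m) and ((y of key_a in the frame of switch_box between -0.104 and -0.052 m and contact force between the fingers and key_a above 0.3 N) or (y of key_b in the frame of switch_box between -0.104 and -0.052 m and contact force between the fingers and key_b above 0.3 N) or (y of key_c in the frame of switch_box between -0.104 and -0.052 m and contact force between the fingers and key_c above 0.3 N) or (y of key_d in the frame of switch_box between -0.104 and -0.052 m and contact force between the fingers and key_d above 0.3 N))), for 0.04 s.
5. the latched key is pressed fully home (6.5 mm or more below its up position) with a finger (((z of key_a in the frame of switch_box below 0.0685 m and contact force between the fingers and key_a above 0.3 N) or (z of key_b in the frame of switch_box below 0.0685 m and contact force between the fingers and key_b above 0.3 N) or (z of key_c in the frame of switch_box below 0.0685 m and contact force between the fingers and key_c above 0.3 N) or (z of key_d in the frame of switch_box below 0.0685 m and contact force between the fingers and key_d above 0.3 N))), for 0.02 s.
At the end, for the whole second after the job is handed in: all four keys stand up (within 1.5 mm of their 75 mm up height) and jar, bottle and loop tool lie within 15 mm of where they were (z of each of key_a, key_b, key_c, key_d in the frame of switch_box above 0.0735 m and distance of each of brush_jar, paint_bottle, loop_tool from where it was at the start of the episode below 0.015 m); the robot touches nothing.
It fails at once if a key that was up is pushed in more than 5.5 mm while another is latched, or two keys are pressed together ((z of key_a in the frame of switch_box below 0.0695 m and z of any of key_b, key_c, key_d in the frame of switch_box below 0.072 m) or (z of key_b in the frame of switch_box below 0.0695 m and z of any of key_a, key_c, key_d in the frame of switch_box below 0.072 m) or (z of key_c in the frame of switch_box below 0.0695 m and z of any of key_a, key_b, key_d in the frame of switch_box below 0.072 m) or (z of key_d in the frame of switch_box below 0.0695 m and z of any of key_a, key_b, key_c in the frame of switch_box below 0.072 m)).
It fails at once if jar, bottle or loop tool is moved more than 15 mm (knocked, lifted or carried) (distance of any of brush_jar, paint_bottle, loop_tool from where it was at the start of the episode above 0.015 m).
It also fails if it takes over 48 s, if anything falls off the work surface, if the arm or the gripper's body presses on something with over 40 N, if the wrist force passes 120 N, or if a joint passes its speed limit or range.

## Working session

There is one attempt and no reset: what is moved stays moved. The work goes in short steps, Python scripts to look and compute and a tool call to move; the robot and the scene stay as the last step left them, time stands still between calls to the robot, and variables do not carry over. Pictures are saved under pics/ and viewed, and the job is handed in when it is done.

Besides the shell and the picture viewer there is one more tool, called by a JSON object that holds its "method" and its "body". step_arm: Moves the arm, as the interface text tells. Its arguments: {"type":"object","properties":{"plan":{"type":"array","items":{"type":"array","items":{"type":"number"}}},"newtons":{"type":"number"}},"required":["plan"]}

```bash
mkdir -p pics; python3 - <<'E'
from rig import *
import cv2,numpy as np
s=get_state()
for k,v in s.items(): print(k,np.round(v,4))
for n in("top","side"):
    p,d=camera(n); cv2.imwrite(f"pics/{n}0.png",p); np.save(f"{n}0.npy",d)
    c=get_calibration(n); print(n,c)
E
```

```text
time 0.0
q [-1.3329  0.4694 -0.0486  1.5337  0.0241  1.141  -0.0823]
qd [-0.0001  0.0004 -0.0007 -0.0003 -0.0004  0.0012  0.0008]
joint_torque [ 1.80000e-03 -5.07982e+01 -7.95000e-02 -2.36148e+01 -6.14000e-02
  3.81000e-02  2.00000e-04]
position [0.1778 0.6506 0.2435]
eef_rot [ 0.5615 -0.4295  0.5626  0.4286]
ft_force [ 0.5512  0.1135 -1.1173]
moment [0.0165 0.0299 0.0491]
opening 0.0871
top {'mtx': array([[438.99540744,   0.        , 255.29428712],
       [  0.        , 438.99540744, 197.81685333],
       [  0.        ,   0.        ,   1.        ]]), 'origin': array([0.40476909, 0.05102039, 1.03816172]), 'rotation': array([ 0.0480625 , -0.70309646,  0.70762022, -0.051176  ])}
side {'mtx': array([[400.94827263,   0.        , 260.8970408 ],
       [  0.        , 400.94827263, 191.37702629],
       [  0.        ,   0.        ,   1.        ]]), 'origin': array([ 0.2065486 , -0.53485114,  0.5781664 ]), 'rotation': array([-0.42412168,  0.86784048, -0.22963504,  0.11933754])}
```

View pics/top0.png

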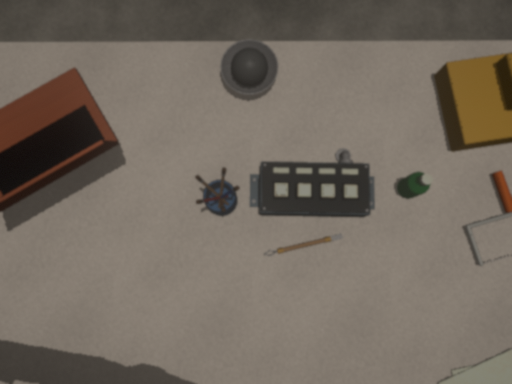

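View pics/side0.png

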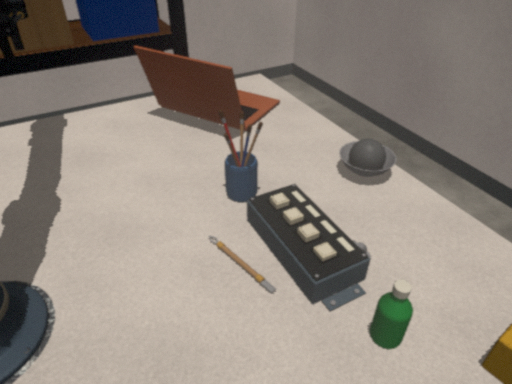

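The top view shows the box at about (315,190), with its keys at columns 281, 304, 327 and 350 on row 190. The jar is at (220,197), the bottle at (413,184) and the loop tool at (303,245). Next I'll measure these.

```bash
cat >h.py <<'E'
import cv2,numpy as np
from rig import *
from scipy.spatial.transform import Rotation as R
def rot(q): return R.from_quat([q[1],q[2],q[3],q[0]])
def ray(n,u,v,z):
    c=get_calibration(n); m=c["mtx"]
    d=rot(c["rotation"]).apply([(u-m[0,2])/m[0,0],(v-m[1,2])/m[1,1],1]); o=c["origin"]
    return o+d*(z-o[2])/d[2]
def pt(n,u,v,D):
    c=get_calibration(n); m=c["mtx"]
    return c["origin"]+rot(c["rotation"]).apply(np.array([(u-m[0,2])/m[0,0],(v-m[1,2])/m[1,1],1])*D)
def keys(n,img,roi):
    x0,y0,x1,y1=roi; g=img.astype(int).min(axis=2)
    m=np.zeros(g.shape,np.uint8); m[y0:y1,x0:x1]=(g[y0:y1,x0:x1]>100)*255
    N,l,st,ce=cv2.connectedComponentsWithStats(m)
    return [(st[i,4],ce[i],st[i,:4]) for i in range(1,N) if st[i,4]>30],m
E
python3 - <<'E'
from h import *
s=get_state(); r=rot(s["eef_rot"]); print(np.round(r.as_matrix(),3))
img=cv2.imread("pics/top0.png");D=np.load("top0.npy")
ks,m=keys("top",img,(255,160,372,218))
for a,c,b in ks:
    u,v=c; print(a,np.round(c,1),b,np.round(ray("top",u,v,.075),4),np.round(pt("top",u,v,D[int(v),int(u)]),4))
sd=cv2.imread("pics/side0.png");Ds=np.load("side0.npy")
ks,m=keys("side",sd,(255,188,360,268))
for a,c,b in ks:
    u,v=c; print(a,np.round(c,1),b,np.round(ray("side",u,v,.075),4),np.round(pt("side",u,v,Ds[int(v),int(u)]),4))
for nm,u,v in(("jar",220,197),("bottle",413,184),("tool",303,245),("box corner",258,215),("",372,215),("",262,163),("",368,163)):
    print(nm,np.round(pt("top",u,v,D[v,u]),3))
cv2.imwrite("pics/crop.png",np.hstack([cv2.resize(img[150:225,245:385],None,fx=4,fy=4,interpolation=cv2.INTER_CUBIC)]))
cv2.imwrite("pics/crop2.png",cv2.resize(sd[180:300,240:375],None,fx=4,fy=4,interpolation=cv2.INTER_CUBIC))
E
```

```text
[[-0.    -0.965  0.264]
 [-0.002  0.264  0.965]
 [-1.    -0.    -0.002]]
166 [286.9 162.3] [255 160  81  14] [ 0.621  -0.0251  0.075 ] [ 0.6251 -0.0266  0.0566]
71 [365.8 163.6] [353 160  19  16] [ 0.6169 -0.2022  0.075 ] [ 0.6207 -0.2067  0.0579]
55 [280.6 169.6] [274 168  15   4] [ 0.6044 -0.0108  0.075 ] [ 0.6071 -0.0116  0.0618]
58 [303.8 170.5] [297 169  15   4] [ 0.602  -0.0625  0.075 ] [ 0.6047 -0.0641  0.0616]
56 [326.5 170.5] [320 169  15   4] [ 0.6016 -0.1134  0.075 ] [ 0.6042 -0.1156  0.0625]
55 [350.  171.3] [343 169  15   5] [ 0.5996 -0.1659  0.075 ] [ 0.6019 -0.1685  0.0636]
126 [280.8 188.9] [275 184  12  11] [ 0.5606 -0.0104  0.075 ] [ 0.5613 -0.0107  0.0708]
139 [304.3 189.5] [299 184  12  12] [ 0.5589 -0.0628  0.075 ] [ 0.5585 -0.0625  0.0773]
131 [327.5 190. ] [322 185  12  11] [ 0.5576 -0.1144  0.075 ] [ 0.5569 -0.1137  0.0792]
127 [350.7 190.9] [345 185  12  12] [ 0.5552 -0.1659  0.075 ] [ 0.5554 -0.1662  0.0741]
75 [271.1 215.6] [255 208  49  10] [0.5011 0.0117 0.075 ] [0.5083 0.0088 0.0039]
104 [264.7 190.4] [256 188  25   8] [0.5457 0.0245 0.075 ] [5.961e-01 1
[... 395 characters left out ...]
7] [283 207  21  14] [ 0.5558 -0.0648  0.075 ] [ 0.5569 -0.0633  0.0734]
100 [328.1 226.4] [320 220  17  14] [ 0.5927 -0.1266  0.075 ] [ 0.6015 -0.1174  0.0636]
191 [308.2 230.1] [299 223  20  15] [ 0.5549 -0.1167  0.075 ] [ 0.5544 -0.1173  0.0757]
557 [264.2 254.7] [255 231  29  37] [ 0.4539 -0.13    0.075 ] [ 4.908e-01 -6.940e-02 -2.000e-04]
116 [344.9 243.8] [337 237  17  15] [ 0.591 -0.177  0.075] [ 0.6002 -0.1684  0.063 ]
227 [324.6 249.8] [314 242  22  17] [ 0.5508 -0.1712  0.075 ] [ 0.5542 -0.1677  0.0701]
jar [0.543 0.125 0.074]
bottle [ 0.568 -0.3    0.088]
tool [ 0.438 -0.064  0.01 ]
box corner [0.405 0.051 1.038]
 [ 0.509 -0.232 -0.001]
 [0.624 0.03  0.058]
 [ 0.622 -0.211  0.06 ]
```

View pics/crop2.png

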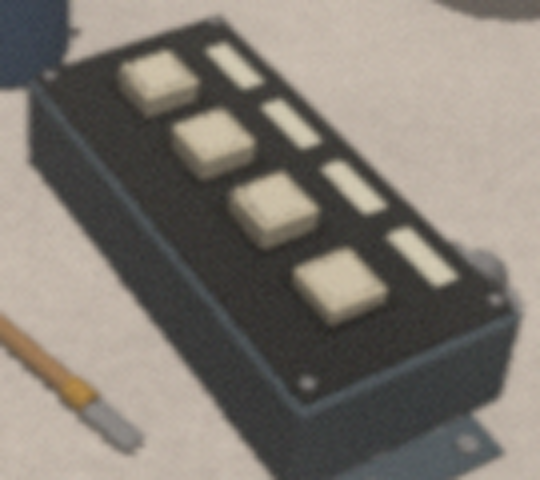

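View pics/crop.png

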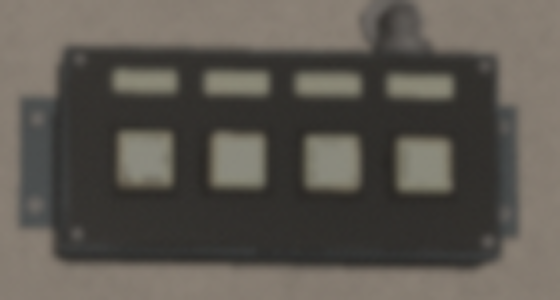

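Only the rightmost key looks lower in the side view, and touch will confirm that. Before planning the approach I'll check the heights along it, such as the red case and the brushes.

```bash
python3 - <<'E'
from h import *
for n in("top","side"):
    D=np.load(n+"0.npy"); c=get_calibration(n); m=c["mtx"]
    v,u=np.mgrid[0:384,0:512]
    P=np.stack([(u-m[0,2])/m[0,0]*D,(v-m[1,2])/m[1,1]*D,D],-1).reshape(-1,3)
    P=c["origin"]+rot(c["rotation"]).apply(P); P=P[(D.ravel()>0)]
    for nm,x0,x1,y0,y1 in(("red",.4,.95,.22,.7),("redclose",.3,.6,.22,.6),("brush",.45,.65,.05,.22),("mid",.1,.4,.1,.5),("bowl",.7,.9,-.05,.15)):
        k=P[(P[:,0]>x0)&(P[:,0]<x1)&(P[:,1]>y0)&(P[:,1]<y1)&(P[:,2]<.6)]
        h=k[k[:,2]>.03]
        if len(h): print(n,nm,len(h),"zmax",np.round(np.percentile(h[:,2],99.5),3),"x",np.round(np.percentile(h[:,0],[1,99]),3),"y",np.round(np.percentile(h[:,1],[1,99]),3))
E
```

```text
top red 1561 zmax 0.215 x [0.52  0.669] y [0.345 0.606]
top redclose 956 zmax 0.215 x [0.519 0.599] y [0.401 0.595]
top brush 831 zmax 0.207 x [0.505 0.584] y [0.082 0.161]
top bowl 1647 zmax 0.086 x [0.798 0.898] y [-0.007  0.124]
side red 4798 zmax 0.214 x [0.476 0.662] y [0.347 0.627]
side redclose 2777 zmax 0.214 x [0.482 0.599] y [0.402 0.598]
side brush 1775 zmax 0.203 x [0.503 0.578] y [0.081 0.159]
side bowl 1257 zmax 0.085 x [0.793 0.89 ] y [-0.007  0.124]
```

{"method": "step_arm", "body": {"plan": [[0, 0, 0, -0.04, 0, 0, 1], [5, 0, 0, -0.06, -0.03, -0.03, 1], [10, 0, 0, -0.06, -0.06, -0.06, 1], [16, 0, 0, -0.06, -0.09, -0.09, 1], [22, 0, 0, -0.06, -0.12, -0.12, 1], [28, 0, 0, -0.06, -0.15, -0.15, 1], [34, 0, 0, -0.06, -0.18, -0.18, 1], [38, 0, 0, -0.06, -0.21, -0.21, 1]], "newtons": 30}}

```text
time: 0.9
position: [0.3255, 0.3909, 0.3037]
eef_rot: [0.671, -0.222, 0.672, 0.221]
ft_force: [0.5, -0.5, 0.3]
opening: 0.0309
```

```bash
cat >>h.py <<'E'
def rel(target,jaw_deg):
    "shift in tool axes and turn about tool x from the measured pose, for a tool pointing down with jaw azimuth jaw_deg"
    s=get_state(); r=rot(s["eef_rot"]); d=np.array(target)-s["position"]
    a=np.radians(jaw_deg); X=np.array([0,0,-1.]);Z=np.array([np.cos(a),np.sin(a),0]);Y=np.cross(Z,X)
    G=R.from_matrix(np.stack([X,Y,Z],1))
    print("t",round(s["time"],2),"pos",np.round(s["position"],4),"shift",np.round(r.inv().apply(d),4),"turn",np.round(np.degrees((r.inv()*G).as_rotvec()),2),"F",np.round(s["ft_force"],2),"open",round(float(s["opening"]),4))
    print("q",np.round(s["q"],2))
E
python3 -c "
from h import *
rel([.5606,-.0104,.16],-2)"
```

```text
t 0.9 pos [0.3255 0.3909 0.3037] shift [ 0.1444 -0.4622 -0.0497] turn [38.52 -0.08  0.11] F [ 0.49 -0.55  0.27] open 0.0309
q [-1.1   0.14  0.16  1.85 -0.02  1.15 -0.3 ]
```

{"method": "step_arm", "body": {"plan": [[5, 0, 0, 0, -0.045, -0.005, 1], [10, 0, 0, 0, -0.09, -0.01, 1], [15, 0, 0, 0, -0.14, -0.015, 1], [20, 0, 0, 0, -0.185, -0.02, 1], [25, 0, 0, 0, -0.23, -0.025, 1], [30, 0, 0, 0, -0.28, -0.03, 1], [35, 0, 0, 0, -0.325, -0.035, 1], [38.5, 0, 0, 0, -0.37, -0.04, 1]]}}

```text
time: 1.7
position: [0.514, 0.068, 0.3042]
eef_rot: [0.707, 0.013, 0.707, -0.014]
ft_force: [1.0, -0.0, -0.5]
opening: 0.0003
```

```bash
python3 -c "
from h import *
rel([.5606,-.0104,.13],-2)"
```

```text
t 1.7 pos [0.514  0.068  0.3042] shift [ 0.1743 -0.0762  0.0496] turn [-0.15 -0.04  0.11] F [ 1.03 -0.05 -0.53] open 0.0003
q [-0.67  0.16  0.52  1.85 -0.09  1.16 -0.15]
```

{"method": "step_arm", "body": {"plan": [[0, 0, 0.1, 0, -0.04, 0.025, 1], [0, 0, 0.1, 0.02, -0.076, 0.05, 1], [0, 0, 0.1, 0.06, -0.076, 0.05, 1], [0, 0, 0.1, 0.1, -0.076, 0.05, 1], [0, 0, 0.1, 0.14, -0.076, 0.05, 1], [0, 0, 0.1, 0.174, -0.076, 0.05, 1], [0, 0, 0.1, 0.174, -0.076, 0.05, 1], [0, 0, 0.1, 0.174, -0.076, 0.05, 1]]}}

```text
time: 2.5
position: [0.561, -0.0104, 0.1305]
eef_rot: [0.706, 0.013, 0.707, -0.014]
ft_force: [0.2, -0.6, 0.1]
opening: 0.0005
```

```bash
python3 - <<'E'
from h import *
rel([.5606,-.0104,.1],-2)
p,d=camera("side"); cv2.imwrite("pics/side1.png",p)
cv2.imwrite("pics/side1c.png",cv2.resize(p[90:300,200:400],None,fx=2.8,fy=2.8))
rel([.5606,-.0104,.1],-2)
E
```

```text
t 2.5 pos [ 0.561  -0.0104  0.1305] shift [ 0.0305 -0.     -0.0004] turn [-0.16 -0.08  0.03] F [ 0.17 -0.6   0.07] open 0.0005
q [-0.45  0.45  0.51  1.94 -0.29  0.82  0.18]
t 2.55 pos [ 0.562  -0.0104  0.1317] shift [ 0.0317 -0.0001 -0.0015] turn [-0.16  0.08  0.  ] F [0.37 0.65 0.03] open 0.0006
q [-0.45  0.45  0.51  1.94 -0.29  0.82  0.18]
```

View pics/side1c.png

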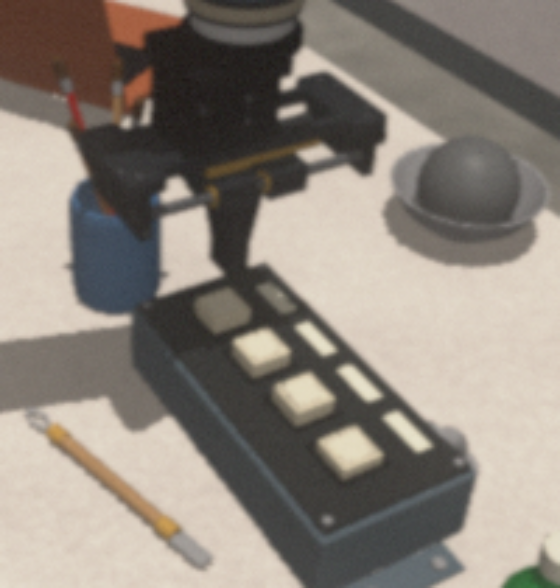

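The closed fingertips hang at about (235,270) in the crop, above the leftmost key and its slip. All the loose objects are untouched. I'll go down to just above the key, then take small steps.

{"method": "step_arm", "body": {"plan": [[0, 0, 0, 0.02, 0, 0, 1], [0, 0, 0, 0.031, 0, 0, 1], [0, 0, 0, 0.031, 0, 0, 1], [0, 0, 0, 0.031, 0, 0, 1]]}}

```text
time: 2.95
position: [0.5626, -0.0104, 0.1016]
eef_rot: [0.708, 0.013, 0.706, -0.013]
ft_force: [-0.4, -1.2, 0.2]
opening: 0.0003
```

```bash
python3 - <<'E'
from h import *
rel([.5606,-.0104,.096],-2)
E
```

```text
t 2.95 pos [ 0.5626 -0.0104  0.1016] shift [ 0.0056 -0.0001 -0.002 ] turn [-0.16  0.16 -0.01] F [-0.44 -1.16  0.15] open 0.0003
q [-0.43  0.49  0.49  1.96 -0.32  0.76  0.21]
```

{"method": "step_arm", "body": {"plan": [[0, 0, 0, 0.003, 0, -0.001, 1], [0, 0, 0, 0.003, 0, -0.001, 1], [0, 0, 0, 0.003, 0, -0.001, 1]]}}

```text
time: 3.25
position: [0.5618, -0.0103, 0.099]
eef_rot: [0.708, 0.013, 0.706, -0.013]
ft_force: [0.3, 0.2, 0.2]
opening: 0.0003
```

{"method": "step_arm", "body": {"plan": [[0, 0, 0, 0.001, 0, 0, 1], [0, 0, 0, 0.001, 0, 0, 1]]}}

```text
time: 3.45
position: [0.5618, -0.0103, 0.098]
eef_rot: [0.708, 0.013, 0.706, -0.013]
ft_force: [-0.5, 0.1, 0.4]
opening: 0.0005
```

{"method": "step_arm", "body": {"plan": [[0, 0, 0, 0.001, 0, 0, 1], [0, 0, 0, 0.001, 0, 0, 1]]}}

```text
time: 3.65
position: [0.5619, -0.0103, 0.097]
eef_rot: [0.708, 0.013, 0.706, -0.013]
ft_force: [-0.5, -0.5, 1.0]
opening: 0.0007
```

{"method": "step_arm", "body": {"plan": [[0, 0, 0, 0.001, 0, 0, 1], [0, 0, 0, 0.001, 0, 0, 1]]}}

```text
time: 3.85
position: [0.5619, -0.0104, 0.0961]
eef_rot: [0.708, 0.013, 0.706, -0.013]
ft_force: [-1.3, -0.0, 3.1]
opening: 0.0005
```

{"method": "step_arm", "body": {"plan": [[0, 0, 0, 0.0003, 0, 0, 1], [0, 0, 0, 0.0003, 0, 0, 1]]}}

```text
time: 4.05
position: [0.5619, -0.0103, 0.0959]
eef_rot: [0.708, 0.013, 0.706, -0.013]
ft_force: [-0.3, 0.0, 3.8]
opening: 0.0001
```

Key 1 makes contact at TCP z of about 0.0965, so its top is at about 75 mm and it is up. On to key 2.

{"method": "step_arm", "body": {"plan": [[0, 0, 0, -0.015, 0, -0.001, 1], [0, 0, 0, -0.015, -0.025, -0.001, 1], [0, 0, 0, -0.015, -0.052, -0.001, 1], [0, 0, 0, -0.015, -0.052, -0.001, 1], [0, 0, 0, -0.0025, -0.052, -0.001, 1], [0, 0, 0, -0.0025, -0.052, -0.001, 1], [0, 0, 0, -0.0025, -0.052, -0.001, 1]]}}

```text
time: 4.75
position: [0.5586, -0.0611, 0.0978]
eef_rot: [0.708, 0.013, 0.706, -0.012]
ft_force: [-0.2, 0.2, 0.1]
opening: 0.0003
```

```bash
python3 - <<'E'
from h import *
rel([.5589,-.0628,.096],-2)
E
```

```text
t 4.75 pos [ 0.5586 -0.0611  0.0978] shift [ 0.0018 -0.0017  0.0003] turn [-0.07  0.11 -0.05] F [-0.23  0.19  0.07] open 0.0003
q [-0.33  0.49  0.49  1.96 -0.33  0.76  0.31]
```

{"method": "step_arm", "body": {"plan": [[0, 0, 0, 0.001, 0, 0, 1], [0, 0, 0, 0.001, 0, 0, 1]]}}

```text
time: 4.95
position: [0.5588, -0.0604, 0.0968]
eef_rot: [0.708, 0.013, 0.706, -0.012]
ft_force: [0.7, -0.2, 2.5]
opening: 0.0003
```

{"method": "step_arm", "body": {"plan": [[0, 0, 0, 0.001, 0, 0, 1], [0, 0, 0, 0.001, 0, 0, 1]]}}

```text
time: 5.15
position: [0.5588, -0.0604, 0.0959]
eef_rot: [0.708, 0.013, 0.706, -0.012]
ft_force: [-0.5, -0.4, 2.8]
opening: 0.0004
```

Key 2 reads 2.5 to 2.8 N at z of about 0.0965, so it is also up. On to key 3.

{"method": "step_arm", "body": {"plan": [[0, 0, 0, -0.015, 0, 0.001, 1], [0, 0, 0, -0.015, -0.025, 0.001, 1], [0, 0, 0, -0.015, -0.054, 0.001, 1], [0, 0, 0, -0.015, -0.054, 0.001, 1], [0, 0, 0, -0.0025, -0.054, 0.001, 1], [0, 0, 0, -0.0025, -0.054, 0.001, 1], [0, 0, 0, -0.0025, -0.054, 0.001, 1]]}}

```text
time: 5.85
position: [0.5575, -0.1133, 0.0975]
eef_rot: [0.707, 0.012, 0.707, -0.011]
ft_force: [-0.8, 0.3, -0.1]
opening: 0.0004
```

{"method": "step_arm", "body": {"plan": [[0, 0, 0, 0.001, 0, 0, 1], [0, 0, 0, 0.001, 0, 0, 1]]}}

```text
time: 6.05
position: [0.5577, -0.1126, 0.0965]
eef_rot: [0.707, 0.012, 0.707, -0.011]
ft_force: [-0.9, -0.3, 2.4]
opening: 0.0006
```

{"method": "step_arm", "body": {"plan": [[0, 0, 0, 0.001, 0, 0, 1], [0, 0, 0, 0.001, 0, 0, 1]]}}

```text
time: 6.25
position: [0.5577, -0.1126, 0.0957]
eef_rot: [0.707, 0.012, 0.707, -0.011]
ft_force: [0.1, -0.6, 2.2]
opening: 0.0007
```

Key 3 is up as well. On to key 4.

{"method": "step_arm", "body": {"plan": [[0, 0, 0, -0.015, 0, 0, 1], [0, 0, 0, -0.015, -0.025, 0, 1], [0, 0, 0, -0.015, -0.054, 0, 1], [0, 0, 0, -0.015, -0.054, 0, 1], [0, 0, 0, -0.0025, -0.054, 0, 1], [0, 0, 0, -0.0025, -0.054, 0, 1], [0, 0, 0, -0.0025, -0.054, 0, 1]]}}

```text
time: 6.95
position: [0.5557, -0.165, 0.0974]
eef_rot: [0.707, 0.012, 0.708, -0.01]
ft_force: [0.5, -0.2, 0.6]
opening: 0.0006
```

{"method": "step_arm", "body": {"plan": [[0, 0, 0, 0.001, 0, 0, 1], [0, 0, 0, 0.001, 0, 0, 1]]}}

```text
time: 7.15
position: [0.5558, -0.1641, 0.0962]
eef_rot: [0.706, 0.012, 0.708, -0.009]
ft_force: [-0.5, 0.2, -1.3]
opening: 0.0005
```

{"method": "step_arm", "body": {"plan": [[0, 0, 0, 0.001, 0, 0, 1], [0, 0, 0, 0.001, 0, 0, 1]]}}

```text
time: 7.35
position: [0.5558, -0.1638, 0.0951]
eef_rot: [0.706, 0.011, 0.708, -0.009]
ft_force: [-0.1, -0.2, 0.1]
opening: 0.0002
```

There's no contact at z = 0.095, where the other three keys already pushed back. That points to this one being latched, so I'll keep going down.

{"method": "step_arm", "body": {"plan": [[0, 0, 0, 0.001, 0, 0, 1], [0, 0, 0, 0.001, 0, 0, 1]]}}

```text
time: 7.55
position: [0.5557, -0.1637, 0.0941]
eef_rot: [0.706, 0.011, 0.708, -0.009]
ft_force: [0.0, 0.6, 0.0]
opening: 0.0004
```

{"method": "step_arm", "body": {"plan": [[0, 0, 0, 0.001, 0, 0, 1], [0, 0, 0, 0.001, 0, 0, 1]]}}

```text
time: 7.75
position: [0.5559, -0.1638, 0.0934]
eef_rot: [0.706, 0.012, 0.708, -0.009]
ft_force: [-0.8, 0.6, 2.9]
opening: 0.0007
```

{"method": "step_arm", "body": {"plan": [[0, 0, 0, 0.001, 0, 0, 1], [0, 0, 0, 0.001, 0, 0, 1]]}}

```text
time: 7.95
position: [0.5559, -0.1638, 0.0927]
eef_rot: [0.706, 0.012, 0.708, -0.009]
ft_force: [-0.6, 0.4, 6.0]
opening: 0.0005
```

The force builds from nothing to 6 N at z of about 0.093, so the top is at 71 mm and the key is firm. Key 4 is the latched one, and I'll press it home.

{"method": "step_arm", "body": {"plan": [[0, 0, 0, 0.002, 0, 0, 1], [0, 0, 0, 0.002, 0, 0, 1]]}}

```text
time: 8.15
position: [0.5559, -0.1638, 0.0909]
eef_rot: [0.706, 0.012, 0.708, -0.009]
ft_force: [-1.8, 0.3, 5.8]
opening: -0.0001
```

{"method": "step_arm", "body": {"plan": [[0, 0, 0, 0.001, 0, 0, 1], [0, 0, 0, 0.001, 0, 0, 1]]}}

```text
time: 8.35
position: [0.5559, -0.1639, 0.0906]
eef_rot: [0.706, 0.012, 0.708, -0.009]
ft_force: [-1.8, -0.1, 8.4]
opening: 0.0004
```

{"method": "step_arm", "body": {"plan": [[0, 0, 0, 0.001, 0, 0, 1], [0, 0, 0, 0.001, 0, 0, 1]]}}

```text
time: 8.55
position: [0.5559, -0.1639, 0.0904]
eef_rot: [0.706, 0.012, 0.708, -0.008]
ft_force: [-3.3, 1.3, 9.5]
opening: 0.0003
```

{"method": "step_arm", "body": {"plan": [[0, 0, 0, 0.0015, 0, 0, 1], [0, 0, 0, 0.0015, 0, 0, 1]]}}

```text
time: 8.75
position: [0.5559, -0.1639, 0.0903]
eef_rot: [0.707, 0.013, 0.708, -0.008]
ft_force: [-4.2, 2.4, 13.4]
opening: 0.0003
```

It's at the stop: 13 N and no further travel. Now I'll lift straight up and clear.

{"method": "step_arm", "body": {"plan": [[0, 0, 0, -0.01, 0, 0, 1], [0, 0, 0, -0.03, 0, 0, 1], [0, 0, 0, -0.07, 0, 0, 1], [0, 0, 0, -0.11, 0, 0, 1], [0, 0, 0, -0.15, 0, 0, 1], [0, 0, 0, -0.18, -0.04, -0.03, 1], [0, 0, 0, -0.2, -0.08, -0.06, 1], [0, 0, 0, -0.2, -0.08, -0.06, 1]]}}

```text
time: 9.55
position: [0.4909, -0.2492, 0.2927]
eef_rot: [0.708, 0.014, 0.706, -0.012]
ft_force: [-0.1, -0.4, -0.2]
opening: 0.0005
```

```bash
python3 - <<'E'
from h import *
p,d=camera("side"); cv2.imwrite("pics/side2.png",p); t,dt=camera("top"); cv2.imwrite("pics/top2.png",t)
cv2.imwrite("pics/side2c.png",cv2.resize(p[180:300,200:400],None,fx=4,fy=4,interpolation=cv2.INTER_CUBIC))
old=np.load("side0.npy")
for nm,D in(("before",old),("after",d)):
  zs=[]
  for u,v in((279,197),(292,212),(308,228),(324,248)):
    zs.append(np.median([pt("side",a,b,D[b,a])[2] for a in range(u-4,u+5) for b in range(v-2,v+3)]))
  print(nm,np.round(zs,4))
img=cv2.imread("pics/side0.png")
print("diff low-left px", [(n,int((np.abs(img[a:b,c:e].astype(int)-p[a:b,c:e]).max(2)>40).sum())) for n,a,b,c,e in(("jar",155,200,222,260),("bottle",280,348,368,412),("tool",233,295,205,278))])
s=get_state(); print(s["time"],np.round(s["position"],3),np.round(s["ft_force"],1))
E
```

```text
before [0.0758 0.0757 0.0755 0.0719]
after [0.0758 0.0756 0.0754 0.0757]
diff low-left px [('jar', 293), ('bottle', 1224), ('tool', 3837)]
9.65 [ 0.493 -0.246  0.291] [ 0.   0.6 -0.3]
```

View pics/side2c.png

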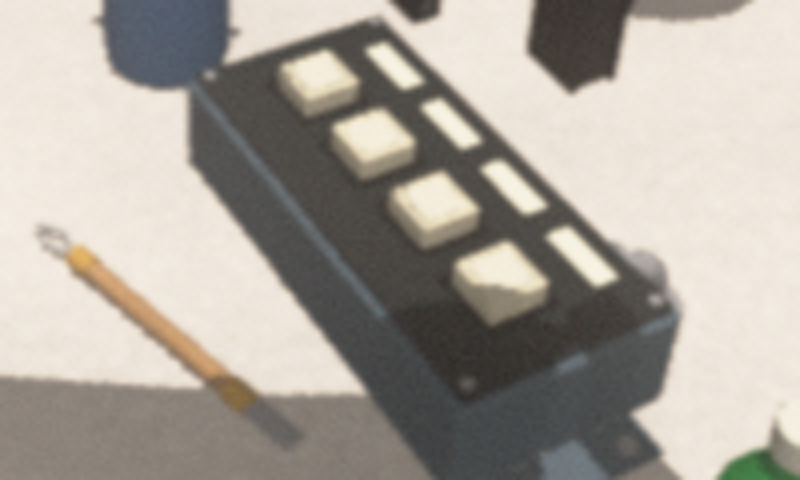

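View pics/side2.png

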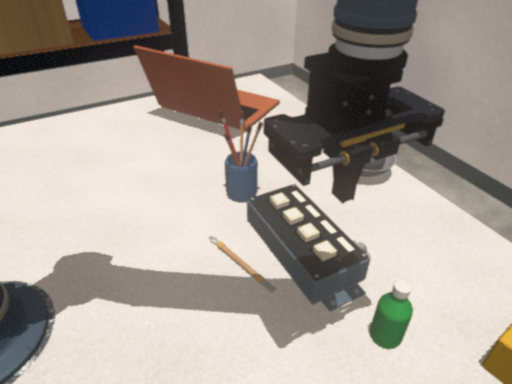

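All four keys now measure 75.4 to 75.8 mm, and key 4 came up from 71.9 mm. The jar (241,177), bottle (391,318) and loop tool (212,240) are at the same pixels as before. The pixel differences are only shadow and brighter lighting. The arm is clear, so I'm handing in.

```bash
python3 -c "
from rig import *
print(finish_job())"
```

```text
the job is handed in; nothing more can be done
None
```

The latched key was the rightmost one. I pressed it home and it sprang up, so all four keys now stand raised; the job is handed in at about 9.7 s of the 48 s.

- **Feeling the keys:** With the closed fingertips I tapped the keys one at a time from left to right. The first three pushed back at about 75 mm, with 2 to 4 N and about 1 mm of give, so they were up. The rightmost gave no contact until about 71 mm, then read 6 N firm, so it was latched.
- **Pressing home:** I pressed it to the stop, reaching 13.4 N (slightly over the suggested 9 to 12 N) with no further travel, then lifted clear.
- **Last checks:** Side-camera depth puts the key tops at 75.8, 75.6, 75.4 and 75.7 mm; the rightmost read 71.9 mm before. The wrist force is back to noise level.
- **Loose objects:** The jar, bottle and loop tool look unmoved by eye in the side picture. My automatic pixel comparison did flag changes around them. I put those down to the brighter lighting and the arm's shadow, and did not re-measure their positions.

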